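# Lock the keyhole work lamp onto the drilling base

## Task

Take the work lamp with the yellow post and fit it on the green drilling base: lower the big hole of its keyhole foot over the brass-headed stud until the foot lies flat on the base, then slide the lamp back, away from the vice, until the stud is home at the end of the slot, with the lamp shining straight along the base at the vice. Let go of it, and leave the lamp with the blue post where it is.

Things in the scene. Friction and masses are not known exactly. Their poses are not given: they have to be found in the camera images.
- lamp: LED work lamp with YELLOW post, 0.3-0.6 kg. Origin: underside of foot, below the post's centre; x = where it shines, z up. Post 30 (x) x 22 (y) mm, from 6 to 68 mm up. Foot 6 mm thick, 80 wide, x -140 to +50 mm, keyhole behind the post. Lamp head x 49 to 83, 76 wide, up to 70 high, arm to the post 34-46 mm up. Centre of mass within 20 mm of the post.
- lamp_hole (a point): Centre of the big hole of the yellow lamp's keyhole, on the foot's underside, at lamp x = -95 mm. The hole is eight-sided, 54 mm across flats; towards the post it narrows through a tapered mouth into a slot 20 mm wide whose closed end is at lamp x = -45 mm.
- mount: Fixed green base plate, 12 mm thick, 100 wide, x -100 to +310 mm. Origin: on the bench under the stud's axis; x points from stud to vice, z up. Stud: 10 mm shank, brass head 34 mm across, underside 24, top 30 mm above bench (12 mm free below it). Grey vice at x 210 to 310, up to 66 mm high. Lamp home: its origin at x = 50 mm, 12 mm above bench.
- other_lamp: The lamp to leave alone: same shape, size and origin as the yellow one, but with a BLUE post and a solid foot with four small screw heads and no keyhole.
Not all that is in view belongs to the job. Leave any brown or turquoise look-alike of the lamp alone.

How it is judged:
On the way:
1. the big hole of the yellow lamp's foot is over the stud's head and the foot is down below the head (horizontal distance between lamp_hole and mount below 0.022 m and z of lamp in the frame of mount below 0.018 m and angle between lamp's own z axis and vertical below 0.12 rad), for 0.1 s.
At the end, for the whole second after the job is handed in: Yellow lamp at rest flat on the base, stud in slot: origin 30-65 mm from the stud towards the vice and within 22 mm of the centre line, underside 8-16 mm above the bench, x within 0.26 rad of the base's, tilt under 0.08 rad; blue lamp moved under 20 mm (x of lamp in the frame of mount between 0.03 and 0.065 m and y of lamp in the frame of mount between -0.022 and 0.022 m and z of lamp in the frame of mount between 0.008 and 0.016 m and angle between the x axis of lamp and the x axis of mount, either way round below 0.26 rad and angle between lamp's own z axis and vertical below 0.08 rad and linear speed of lamp below 0.02 m/s and distance of other_lamp from where it was at the start of the episode below 0.02 m); the robot touches nothing.
It fails at once if the blue lamp was moved by 20 mm or more (distance of other_lamp from where it was at the start of the episode above 0.02 m).
It also fails if it takes over 40 s, if anything falls off the work surface, if the arm or the gripper's body presses on something with over 40 N, if the wrist force passes 120 N, or if a joint passes its speed limit or range.

## Robot

A 7-joint arm with a two-finger parallel gripper is mounted at the origin on the work surface. World frame = base frame: x ahead of the robot, y to its left, z up, the work surface at z = 0. Lengths are in m, angles in rad, forces in N, time in s.
With the tool pointing down it reaches from about 0.425 to 0.875 m from the base axis. Payload 4.7 kg.
Tool frame: the origin (TCP) lies on the centre line of the jaws, within the pads' length; the fingertips stand 14 mm ahead of it and the grasp point (between the pads) lies 5 mm behind it (ctrl.tcp_to_tips is the z of the fingertips in the tool frame, in m); z points along the fingers, y is the line along which they close (so a half turn about z gives the same grasp; the last joint's range is limited). The gripper opens to 87 mm and grips with 3 to 60 N. Pads are 19 mm wide; open, the fingers measure 117 mm over their backs; the gripper's body (75 mm by 190 mm) begins 51 mm behind the grasp point.
Start: joints at [1.262, 0.321, -0.07, 1.45, 0.023, 1.371, -0.057], TCP at [0.206, -0.616, 0.237] pointing down, gripper open.
Joint ranges: [-2.86, 2.86], [-0.3, 2.09], [-1.38, 1.24], [0.06, 2.45], [-1.56, 4.7], [0.09, 2.05], [-2.69, 2.69]. Speed limits (rad/s): [2.57, 2.57, 3.14, 3.14, 3.14, 3.14, 3.14].

## Interface

Orientations are given as a unit quaternion [x, y, z, w].
In Python, from rig import ctrl gives the robot as it stands. The module is installed in compiled form; this text tells all that it offers.
- The arm moves only by the tool apply_moves, never from a script. Its argument "moves" is a list of rows, each a list of 3 entries, a list of its own where there are three numbers: the closure, from -1 (fully open) to 1 (shut), so that 0 is half open, then the shift along the world's x, y, z in m, then the turn, a rotation vector about the world's x, y, z in degrees. In form: [[claw, [tx, ty, tz], [wx, wy, wz]], ...]. A call has 1 to 10 rows; each row is the pose to reach, as a shift and turn from the pose commanded when the call began; what a row does not reach only later rows make up. A row lasts 1/8 s, in which the tool goes at most 62.5 mm and 10.7 degrees, less where a joint would pass 70% of its speed; a pose out of reach is approached as far as the arm can. A call with a gripper value outside its range is refused whole. The fingers move at their own pace and stop on an object; "squeeze" is the grip in N (left out, the last holds). Time passes only in rows, so rows that repeat a pose let the fingers close. It gives the time, the measured TCP pose, the force, the opening and the grip force at its end, in the units of the state.
- ctrl.state(): the state, without advancing time (a new reading comes with each control period).
- ctrl.get_image(name): name is "scene" or "top"; returns a dict with "image" (420x560x3 uint8, red, green, blue), "vertical_fov" (degrees; the focal length in pixels is half the picture's height over the tangent of half this angle, whatever the lens; pixels are square), "cx", "cy" (the principal point, pixels), "D" ([k1, k2, p1, p2, k3] as OpenCV has them; the pictures are not rectified), "xyz" and "orientation" of the camera in the world. Camera axes: x right, y down, z forward; pixel columns grow to the right and rows downward; lengths in m; the calibration is good to about 2 mm. A picture is of the moment at which its call begins. There is no depth.
- ctrl.hand_in(): hands the job in; it is judged then, once.
The state is a dict: "time_s": time; "joints": joint angles; "qd": joint speeds; "tau": joint torques, N m; "tool_pos": TCP position; "tcp_rot": TCP orientation; "contact_force": force on the tool from outside, world axes, zero at the start; "ft_torque": the same for the moment, N m; "finger_gap": finger opening in m; "gripper_force": force on a finger pad.
Only numpy, scipy, OpenCV 4.12 (cv2) and the standard library are available. Lean on these libraries where they do the work, as an engineer would, in place of code of your own. Each camera call takes 0.05 s, during which the arm holds its last target. There are 200 camera calls.

## Working session

There is one attempt and no reset: what is moved stays moved. The work goes in short steps, Python scripts to look and compute and a tool call to move; the robot and the scene stay as the last step left them, time stands still between calls to the robot, and variables do not carry over. Pictures are saved under pics/ and viewed, at most 10 in all, crops included, and the job is handed in when it is done.

Besides the shell and the picture viewer there is one more tool, called after "Emit:" as a command line: name --argument value ..., lists and objects as JSON in quotes. apply_moves: Moves the arm, as the interface text tells. Its arguments: {"type":"object","properties":{"moves":{"type":"array"},"squeeze":{"type":"number"}},"required":["moves"]}

```bash
mkdir -p pics; cat > h.py <<'E'
import numpy as np, cv2
from scipy.spatial.transform import Rotation as R
from rig import ctrl
def cam(n): return ctrl.get_image(n)
def K(c):
    f=c["image"].shape[0]/2/np.tan(np.radians(c["vertical_fov"])/2)
    return np.array([[f,0,c["cx"]],[0,f,c["cy"]],[0,0,1]])
def ray(c,px):
    u=cv2.undistortPoints(np.array(px,float).reshape(-1,1,2),K(c),np.array(c["D"],float)).reshape(-1,2)
    d=np.c_[u,np.ones(len(u))]@R.from_quat(c["orientation"]).as_matrix().T
    return np.array(c["xyz"]),d
def plane(c,px,z):
    o,d=ray(c,px); return o+d*((z-o[2])/d[:,2])[:,None]
def proj(c,P):
    r=R.from_quat(c["orientation"]).as_matrix().T
    t=-r@np.array(c["xyz"])
    return cv2.projectPoints(np.array(P,float).reshape(-1,3),cv2.Rodrigues(r)[0],t,K(c),np.array(c["D"],float))[0].reshape(-1,2)
def save(c,n,crop=None,s=1):
    im=c["image"]
    if crop: a,b,w,h=crop; im=im[b:b+h,a:a+w]
    cv2.imwrite("pics/"+n,cv2.resize(im[...,::-1],None,fx=s,fy=s,interpolation=cv2.INTER_CUBIC))
E
python3 - <<'E'
from h import *
for n in("scene","top"):
    c=cam(n); save(c,n+"0.png",None,1.4); print(n,c["xyz"],c["orientation"],c["vertical_fov"],c["cx"],c["cy"],c["D"])
print(ctrl.state(),ctrl.tcp_to_tips)
E
```

```text
scene [0.95429274 0.4287494  1.29440216] [ 0.38709469  0.88261266 -0.24696069 -0.10081169] 46.067286356903196 283.4406946298547 210.72632712637736 [0.02119062 0.         0.         0.         0.        ]
top [ 0.22731326 -0.07803354  1.57300041] [ 0.71570772 -0.69557627  0.04859369 -0.03968332] 42.51926294004735 281.68804788648583 205.22539575054142 [-0.18671687  0.          0.          0.          0.        ]
{'time_s': 0.1, 'joints': array([ 1.26211517,  0.32173422, -0.07009783,  1.45154996,  0.02263085,
        1.37076999, -0.05688063]), 'qd': array([-0.00171931, -0.00177566,  0.00065249, -0.00344049, -0.00143656,
        0.00029909,  0.00176625]), 'tau': array([-1.66609411e-04, -4.92572379e+01, -4.05823784e-01, -3.13396668e+01,
       -6.41825167e-02,  3.95200239e-02,  7.69706185e-05]), 'tool_pos': array([ 0.20599097, -0.61601166,  0.235582  ]), 'tcp_rot': array([ 9.86999156e-01,  1.60723255e-01, -1.92320054e-04, -8.14913137e-04]), 'contact_force': array([-0.04166031,  0.61285114, -0.60070471]), 'ft_torque': array([-0.00298846, -0.01383738,  0.0452194 ]), 'gripper_force': 0.0, 'finger_gap': 0.08706222483823114} 0.014
```

View pics/scene0.png

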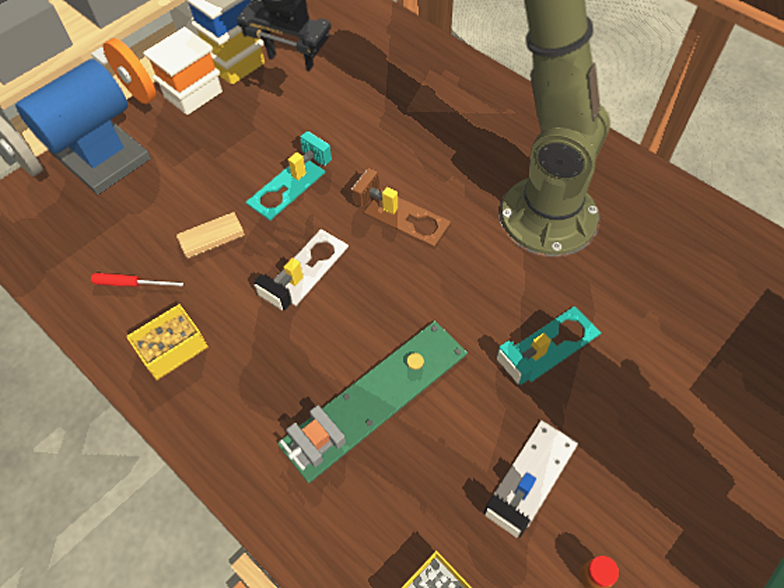

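View pics/top0.png

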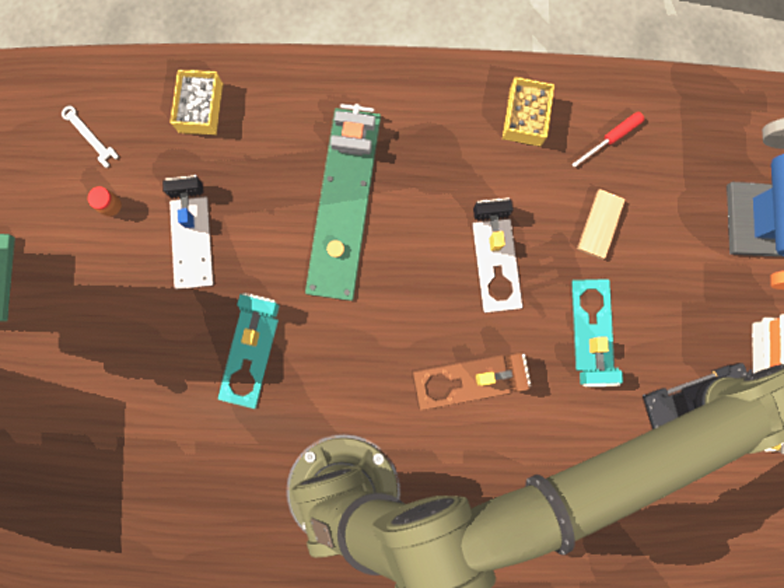

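The top view (784-wide pixels) shows five lamps with a yellow or blue post:
- White foot with a keyhole, black head and yellow post at (497,240). This fits the description.
- Turquoise decoys at (248,345) and (597,340).
- Brown decoy at (475,380).
- Blue post with a solid white foot at (188,230), to be left alone.

The base stud is at (335,248) and the vice at (352,130). Next I'll confirm the lamp in a crop and measure.

```bash
cat > meas.py <<'E'
from h import *
def big(m,roi):
    z=np.zeros_like(m); x,y,w,h=roi; z[y:y+h,x:x+w]=m[y:y+h,x:x+w]
    cs,_=cv2.findContours(z,cv2.RETR_CCOMP,cv2.CHAIN_APPROX_NONE)
    return sorted(cs,key=cv2.contourArea)[::-1]
def cen(c): m=cv2.moments(c); return [m["m10"]/m["m00"],m["m01"]/m["m00"]]
def hsv(c): return cv2.cvtColor(c["image"],cv2.COLOR_RGB2HSV)
def tri(c1,p1,c2,p2):
    o1,d1=ray(c1,p1);o2,d2=ray(c2,p2);d1=d1[0];d2=d2[0]
    s=np.linalg.lstsq(np.c_[d1,-d2],o2-o1,rcond=None)[0]
    a=o1+s[0]*d1;b=o2+s[1]*d2
    return (a+b)/2,np.linalg.norm(a-b)
white=lambda c:cv2.inRange(hsv(c),(0,0,130),(180,60,255))
yel=lambda c:cv2.inRange(hsv(c),(18,110,110),(34,255,255))
green=lambda c:cv2.inRange(hsv(c),(55,70,40),(82,255,255))
E
python3 - <<'E'
from meas import *
t=cam("top");s=cam("scene")
save(t,"lampcrop.png",(325,130,60,100),6)
w=big(white(t),(325,145,60,85))
for c in w[:3]: print("white",cv2.contourArea(c),cen(c),plane(t,cen(c),.006))
r=cv2.minAreaRect(plane(t,w[0].reshape(-1,2),.006)[:,:2].astype(np.float32)); print(r,cv2.boxPoints(r))
ws=big(white(s),(175,160,80,62))
for c in ws[:3]: print("whiteS",cv2.contourArea(c),cen(c),plane(s,cen(c),.006))
r=cv2.minAreaRect(plane(s,ws[0].reshape(-1,2),.006)[:,:2].astype(np.float32)); print(r)
yt=big(yel(t),(335,150,40,40));ys=big(yel(s),(195,175,35,35))
print("post",cen(yt[0]),cen(ys[0]),tri(t,cen(yt[0]),s,cen(ys[0])),plane(t,cen(yt[0]),.06))
b=big(green(t),(215,70,62,150))[0]
r=cv2.minAreaRect(plane(t,b.reshape(-1,2),.012)[:,:2].astype(np.float32));print("base",r,cv2.boxPoints(r))
b=big(green(s),(195,225,145,125))[0]
r=cv2.minAreaRect(plane(s,b.reshape(-1,2),.012)[:,:2].astype(np.float32));print("baseS",r)
yt=big(yel(t),(225,160,30,32));ys=big(yel(s),(280,245,35,30))
print("stud",cen(yt[0]),cen(ys[0]),tri(t,cen(yt[0]),s,cen(ys[0])),plane(t,cen(yt[0]),.03),plane(s,cen(ys[0]),.03))
E
```

```text
white 1686.5 [354.792963731594, 189.43107026386008] [[ 0.47771971 -0.30963716  0.006     ]]
white 321.5 [356.8092275790565, 203.79937791601867] [[ 0.43510626 -0.31604703  0.006     ]]
white 166.0 [354.7469879518072, 171.78614457831324] [[ 0.53071902 -0.30905654  0.006     ]]
((0.47908392548561096, -0.30993637442588806), (0.19248825311660767, 0.08294802904129028), 8.128564834594727) [[ 0.37794253 -0.28248745]
 [ 0.38967094 -0.36460215]
 [ 0.58022535 -0.3373853 ]
 [ 0.56849694 -0.2552706 ]]
whiteS 923.5 [225.2772062804548, 186.75509835769714] [[ 0.45852712 -0.30326468  0.006     ]]
whiteS 240.0 [228.64027777777775, 180.1625] [[ 0.43401417 -0.31353562  0.006     ]]
whiteS 98.0 [191.54761904761904, 211.38095238095238] [[ 0.59017297 -0.31399264  0.006     ]]
((0.47665324807167053, -0.3076137602329254), (0.19173526763916016, 0.08363014459609985), 8.072205543518066)
post [354.7097288676236, 171.64912280701753] [209.5148514851485, 193.2167216721672] (array([ 0.52249765, -0.30180005,  0.04381363]), np.float64(0.003966535031898908)) [[ 0.52065929 -0.30098463  0.06      ]]
base ((0.6035130023956299, 0.0187545083463192), (0.0988045334815979, 0.40815120935440063), 83.55194091796875) [[ 0.39518034 -0.00741705]
 [ 0.80074966 -0.05325343]
 [ 0.81184566  0.04492607]
 [ 0.40627635  0.09076245]]
baseS ((0.6030020713806152, 0.021254662424325943), (0.10096312314271927, 0.4088701903820038), 83.44122314453125)
stud [242.1111111111111, 181.2222222222222] [296.23985890652557, 257.5749559082892] (array([0.49119066, 0.02434677, 0.00692655]), np.float64(0.002634577708896834)) [[0.48806633 0.02178707 0.03      ]] [[0.49876031 0.03266442 0.03      ]]
```

View pics/lampcrop.png

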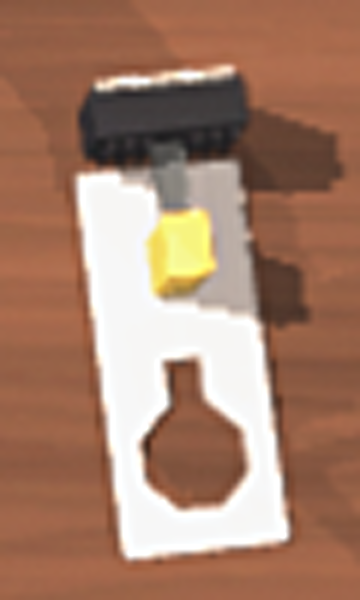

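The crop confirms it: white foot with a keyhole (hole centre at crop (192,455)), yellow post at (182,250), black head. The foot measures 192 x 83 mm against 190 x 80, which is fine.

| Item | Position (m) | Yaw |
|---|---|---|
| Lamp origin | (0.5225, -0.302) | 8.1° |
| Stud | (0.499, 0.032) | -6.5° |

The base measures 409 x 100 mm, which also agrees. Now I'll move above the post.

Emit:
apply_moves --moves '[[-1,[0.316,0.314,-0.08],[0,0,-10.4]],[-1,[0.316,0.314,-0.08],[0,0,-10.4]],[-1,[0.316,0.314,-0.08],[0,0,-10.4]],[-1,[0.316,0.314,-0.08],[0,0,-10.4]],[-1,[0.316,0.314,-0.08],[0,0,-10.4]],[-1,[0.316,0.314,-0.08],[0,0,-10.4]],[-1,[0.316,0.314,-0.08],[0,0,-10.4]],[-1,[0.316,0.314,-0.08],[0,0,-10.4]],[-1,[0.316,0.314,-0.08],[0,0,-10.4]],[-1,[0.316,0.314,-0.08],[0,0,-10.4]]]' --squeeze 40

```text
time_s: 1.45
tool_pos: [0.5207, -0.3049, 0.1567]
tcp_rot: [0.998, 0.069, -0.0, 0.001]
contact_force: [-0.9, -0.2, -1.0]
finger_gap: 0.0868
gripper_force: 0.0
```

Emit:
apply_moves --moves '[[-1,[0,0,-0.04],[0,0,0]],[-1,[0,0,-0.08],[0,0,0]],[-1,[0,0,-0.117],[0,0,0]],[-1,[0,0,-0.117],[0,0,0]],[-1,[0,0,-0.117],[0,0,0]]]'

```text
time_s: 2.08
tool_pos: [0.5225, -0.3043, 0.0413]
tcp_rot: [0.998, 0.07, 0.001, 0.001]
contact_force: [0.8, -0.3, 0.1]
finger_gap: 0.0868
gripper_force: 0.0
```

Emit:
apply_moves --moves '[[1,[0,0,0],[0,0,0]],[1,[0,0,0],[0,0,0]],[1,[0,0,0],[0,0,0]],[1,[0,0,0],[0,0,0]],[1,[0,0,0],[0,0,0]],[1,[0,0,0],[0,0,0]],[1,[0,0,0],[0,0,0]]]' --squeeze 50

```text
time_s: 2.95
tool_pos: [0.5222, -0.3024, 0.0395]
tcp_rot: [0.998, 0.071, -0.0, -0.0]
contact_force: [0.6, 0.8, -0.1]
finger_gap: 0.0248
gripper_force: 0.0
```

Emit:
apply_moves --moves '[[1,[0,0,0],[0,0,0]],[1,[0,0,0],[0,0,0]],[1,[0,0,0],[0,0,0]]]'

```text
time_s: 3.32
tool_pos: [0.5222, -0.3025, 0.0396]
tcp_rot: [0.998, 0.071, -0.0, 0.0]
contact_force: [-1.1, -0.1, -1.1]
finger_gap: 0.021
gripper_force: 50.0
```

Emit:
apply_moves --moves '[[1,[0,0,0.03],[0,0,0]],[1,[0,0,0.06],[0,0,0]],[1,[0,0,0.08],[0,0,0]],[1,[0,0,0.08],[0,0,0]],[1,[0,0,0.08],[0,0,0]]]'

```text
time_s: 3.95
tool_pos: [0.5211, -0.302, 0.118]
tcp_rot: [0.998, 0.071, -0.001, -0.001]
contact_force: [-0.2, -0.5, -4.1]
finger_gap: 0.0216
gripper_force: 50.0
```

Emit:
apply_moves --moves '[[1,[0.014,0.05,0],[0,0,-3]],[1,[0.025,0.1,0],[0,0,-6]],[1,[0.035,0.15,0],[0,0,-9]],[1,[0.045,0.2,0],[0,0,-12]],[1,[0.055,0.25,0],[0,0,-14.6]],[1,[0.065,0.3,0],[0,0,-14.6]],[1,[0.071,0.323,0],[0,0,-14.6]],[1,[0.071,0.323,0],[0,0,-14.6]],[1,[0.071,0.323,0],[0,0,-14.6]],[1,[0.071,0.323,0],[0,0,-14.6]]]'

```text
time_s: 5.2
tool_pos: [0.5927, 0.0186, 0.1189]
tcp_rot: [0.998, -0.058, -0.001, 0.0]
contact_force: [0.5, 0.2, -4.3]
finger_gap: 0.0217
gripper_force: 50.0
```

```bash
python3 - <<'E'
from meas import *
t=cam("top");s=cam("scene");st=ctrl.state();print(st["tool_pos"],st["tcp_rot"])
save(t,"top1.png",(170,80,150,150),4); save(s,"scene1.png",(170,190,200,150),3.5)
E
```

```text
[0.59300433 0.01906854 0.11935205] [ 9.98327299e-01 -5.78142688e-02 -2.12254748e-04  2.64539918e-04]
```

View pics/top1.png

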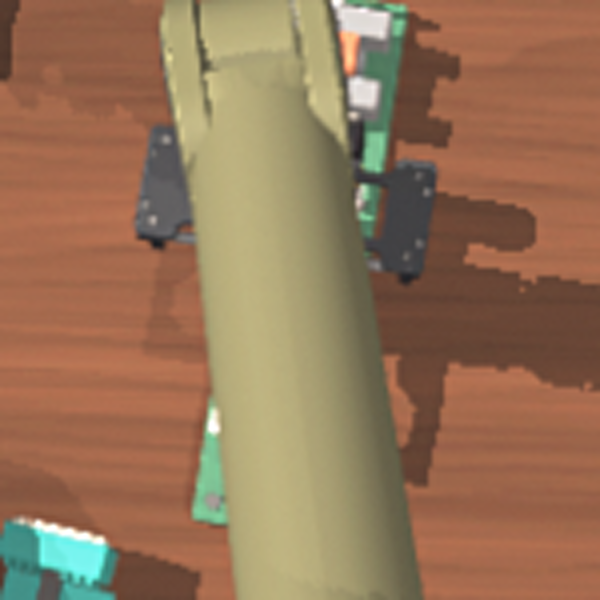

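View pics/scene1.png

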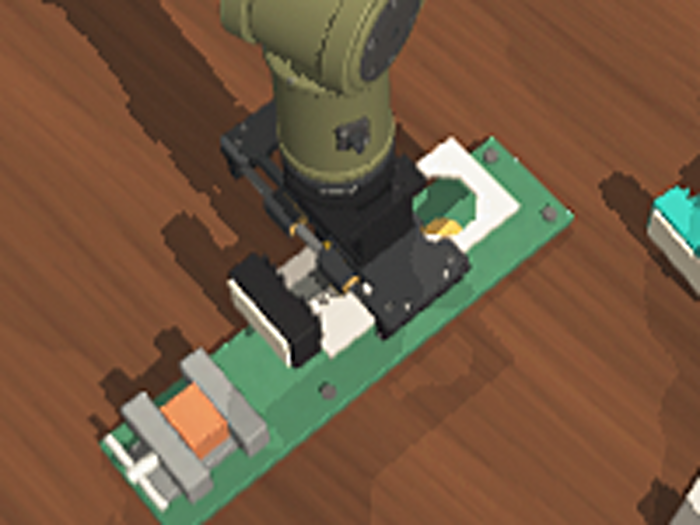

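The scene crop shows the lamp held, with the big hole at crop (445,205) and part of the stud head showing through it at (440,232). The foot's rear corners are at about (519,210) and (452,139). The top view is blocked by the arm. I'll check the hole position from the rear corners.

```bash
python3 - <<'E'
from meas import *
s=cam("scene")
px=np.array([[519,210],[452,139]])/3.5+[170,190]
P=plane(s,px,.0855);print(P,np.linalg.norm(P[0]-P[1]))
u=np.array([np.cos(np.radians(6.5)),-np.sin(np.radians(6.5)),0])
v=(P[0]-P[1])/np.linalg.norm(P[0]-P[1]); print("yaw",np.degrees(np.arctan2(-v[0],v[1])))
print("hole",P.mean(0)+.045*u)
E
```

```text
[[ 0.46138667  0.07902596  0.0855    ]
 [ 0.44971322 -0.00139147  0.0855    ]] 0.08126027845413665
yaw -8.259404155529891
hole [0.50026068 0.0337231  0.0855    ]
```

The hole at (0.500, 0.034) is within 2 mm of the stud, well inside the 10 mm clearance. Lowering now.

Emit:
apply_moves --moves '[[1,[0,-0.001,-0.02],[0,0,0]],[1,[0,-0.001,-0.04],[0,0,0]],[1,[0,-0.001,-0.052],[0,0,0]],[1,[0,-0.001,-0.06],[0,0,0]],[1,[0,-0.001,-0.064],[0,0,0]],[1,[0,-0.001,-0.067],[0,0,0]],[1,[0,-0.001,-0.067],[0,0,0]],[1,[0,-0.001,-0.067],[0,0,0]]]'

```text
time_s: 6.35
tool_pos: [0.5935, 0.0196, 0.0531]
tcp_rot: [0.998, -0.057, 0.0, 0.0]
contact_force: [-0.5, 0.8, -4.2]
finger_gap: 0.0216
gripper_force: 50.0
```

Emit:
apply_moves --moves '[[1,[-0.008,0.001,0],[0,0,0]],[1,[-0.016,0.002,0],[0,0,0]],[1,[-0.024,0.003,0],[0,0,0]],[1,[-0.03,0.0035,0],[0,0,0]],[1,[-0.036,0.004,0],[0,0,0]],[1,[-0.042,0.005,0],[0,0,0]],[1,[-0.042,0.005,0],[0,0,0]],[1,[-0.042,0.005,0],[0,0,0]]]'

```text
time_s: 7.35
tool_pos: [0.5515, 0.0245, 0.0527]
tcp_rot: [0.998, -0.057, 0.0, 0.0]
contact_force: [-0.2, -0.0, -4.1]
finger_gap: 0.0213
gripper_force: 50.0
```

Slid freely, without snagging. Pressing back gently to the slot end, then lowering to flat.

Emit:
apply_moves --moves '[[1,[-0.002,0,0],[0,0,0]],[1,[-0.002,0,-0.001],[0,0,0]],[1,[-0.002,0,-0.0015],[0,0,0]],[1,[-0.002,0,-0.0015],[0,0,0]]]'

```text
time_s: 7.85
tool_pos: [0.5492, 0.0245, 0.0515]
tcp_rot: [0.998, -0.057, -0.0, 0.0]
contact_force: [-2.5, -1.3, 1.1]
finger_gap: 0.0218
gripper_force: 50.0
```

Emit:
apply_moves --moves '[[-1,[0,0,0],[0,0,0]],[-1,[0,0,0],[0,0,0]],[-1,[0,0,0],[0,0,0]],[-1,[0,0,0],[0,0,0]],[-1,[0,0,0],[0,0,0]],[-1,[0,0,0],[0,0,0]]]'

```text
time_s: 8.6
tool_pos: [0.5492, 0.0245, 0.0511]
tcp_rot: [0.998, -0.057, -0.0, 0.0]
contact_force: [0.3, -0.2, -0.3]
finger_gap: 0.0741
gripper_force: 0.0
```

Emit:
apply_moves --moves '[[-1,[0,0,0.03],[0,0,0]],[-1,[0,0,0.08],[0,0,0]],[-1,[0,0,0.13],[0,0,0]],[-1,[0,0,0.15],[0,0,0]],[-1,[0,-0.06,0.15],[0,0,0]],[-1,[0,-0.12,0.15],[0,0,0]],[-1,[0,-0.18,0.15],[0,0,0]],[-1,[0,-0.24,0.15],[0,0,0]],[-1,[0,-0.28,0.15],[0,0,0]],[-1,[0,-0.28,0.15],[0,0,0]]]'

```text
time_s: 9.85
tool_pos: [0.5477, -0.2604, 0.2005]
tcp_rot: [0.998, -0.06, -0.001, 0.001]
contact_force: [0.1, -0.5, -0.1]
finger_gap: 0.0873
gripper_force: 0.0
```

```bash
python3 - <<'E'
from meas import *
t=cam("top");s=cam("scene")
save(t,"top2.png",(170,60,150,150),4)
w=big(white(t),(205,110,70,115))
r=cv2.minAreaRect(plane(t,w[0].reshape(-1,2),.018)[:,:2].astype(np.float32)); print(r)
yt=big(yel(t),(220,140,40,45));ys=big(yel(s),(245,225,60,70))
for c in yt[:3]: print(cv2.contourArea(c),cen(c),plane(t,cen(c),.06))
print([(cv2.contourArea(c),cen(c)) for c in ys[:3]])
E
```

```text
((0.5076125264167786, 0.02818409353494644), (0.08659201115369797, 0.20050589740276337), 83.27537536621094)
41.0 [242.75203252032517, 159.85772357723576] [[0.54498052 0.02039849 0.06      ]]
3.5 [240.66666666666666, 181.9047619047619] [[0.48091233 0.02387924 0.06      ]]Traceback (most recent call last):
  File "<stdin>", line 7, in <module>
  File "meas.py", line 6, in cen
    def cen(c): m=cv2.moments(c); return [m["m10"]/m["m00"],m["m01"]/m["m00"]]
                                          ~~~~~~~~^~~~~~~~~
ZeroDivisionError: float division by zero
```

View pics/top2.png

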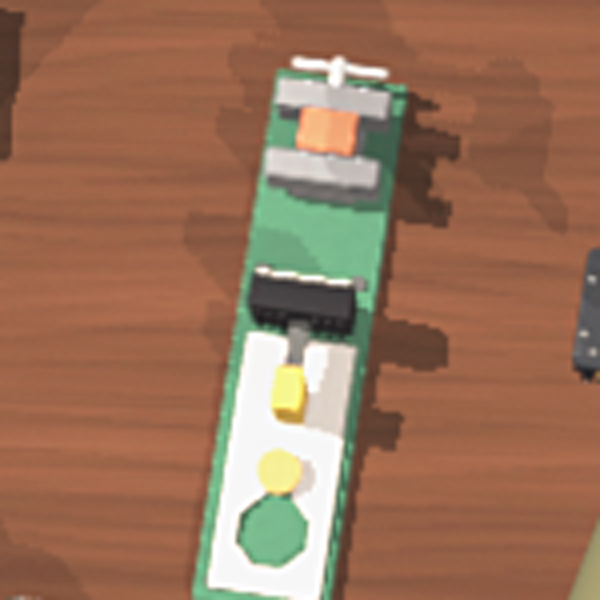

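The lamp lies flat with the stud head (crop (279,471)) at the end of the slot. Its origin is about 53 mm from the stud, yaw is -6.7° against the base's -6.5°, and the gripper is clear. Handing in.

```bash
python3 -c "
from rig import ctrl
print(ctrl.hand_in())"
```

```text
the job is handed in; nothing more can be done
None
```

The yellow lamp is on the green base with the stud at the end of the slot and shining at the vice; I released it, never went near the blue lamp, and handed the job in at about 10 s of the 40 s (no verdict was returned).

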